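Dock the tube carrier and latch it

ROBOT

A 7-joint arm with a two-finger parallel gripper is mounted at the origin on the work surface. World frame = base frame: x ahead of the robot, y to its left, z up, the work surface at z = 0. Lengths are in m, angles in rad, forces in N, time in s.
With the tool pointing down it reaches from about 0.35 to 0.9 m from the base axis. Payload 8.1 kg.
Tool frame: the origin (TCP) lies on the centre line of the jaws, within the pads' length; the fingertips stand 25 mm ahead of it and the grasp point (between the pads) lies 6 mm ahead of it (finger_overhang is the distance from the TCP to the fingertips, in m); x points along the fingers, y is the direction in which the jaws open and shut, and the axes are right-handed (so a half turn about x gives the same grasp; the last joint's range is limited). The gripper opens to 85 mm and grips with 20 to 120 N. Pads are 22 mm wide; open, the fingers measure 114 mm over their backs; the gripper's body (76 mm by 85 mm) begins 54 mm behind the grasp point. The pads swing forward as they close: fully open they stand 13 mm farther back than shut.
Start: joints at [1.115, 0.434, 0.025, 1.573, -0.012, 1.134, -0.075], TCP at [0.216, -0.587, 0.256] pointing down, gripper open.
Joint ranges: [-2.62, 2.62], [-0.44, 2.09], [-1.27, 1.32], [0.08, 2.57], [-1.32, 4.46], [0.12, 2], [-2.74, 2.74]. Speed limits (rad/s): [2.22, 2.22, 3.01, 3.01, 3.14, 3.14, 3.14].

INTERFACE

Orientations are given as a unit quaternion [x, y, z, w].
In Python, from cell import read_state, read_camera, camera_model, hand_in, finger_overhang gives the robot as it stands.
- The arm moves only by the shell command python3 -m creep 'ROWS'. ROWS is a JSON object of lists of equal length, an entry for each row: "xyz": the shift along the tool's x, y, z in m, a list of three; "angular": the turn, a rotation vector about the tool's x, y, z in degrees, a list of three; "hand": the closure, from 0 (fully open) to 1 (shut). In form: {"xyz": [[dx, dy, dz], ...], "angular": [[rx, ry, rz], ...], "hand": [hand, ...]}. A call has exactly 8 rows; each row shifts and turns the pose as measured when the row begins, along the tool's axes as they then stand; what a row does not reach is not made up. A row lasts 1/12 s, in which the tool goes at most 41.7 mm and 7.16 degrees, less where a joint would pass 70% of its speed; a pose out of reach is approached as far as the arm can. A call is refused whole if a number of a shift passes 0.0417 or a number of a turn 7.16, either way. A call with a gripper value outside its range is refused whole. The fingers move at their own pace and stop on an object; the grip force is fixed at half the most. Time passes only in rows, so rows that do not move let the fingers close, or fill a call up. It gives the time, the measured TCP pose, the force and the opening at its end, in the units of the state.
- read_state(): the state, without advancing time (a new reading comes with each control period).
- read_camera(name): name is "side" or "top"; returns the picture (480x640x3 uint8, red, green, blue); there is no depth.
- camera_model(name): a dict with "mtx" (3x3 intrinsics, pixels), "R" (3x3) and "t" (3): a world point X has camera coordinates R X + t. Camera axes: x right, y down, z forward; pixel columns grow to the right and rows downward; lengths in m; the calibration is good to about 2 mm. A picture is of the moment at which its call begins. camera_model takes no time and is no camera call.
- hand_in(): hands the job in, once; it reports no verdict.
The state is a dict: "clock": time; "joints": joint angles; "joint_velocities": joint speeds; "joint_efforts": joint torques, N m; "eef_pos": TCP position; "orientation": TCP orientation; "contact_force": force on the tool from outside, world axes, zero at the start; "torque": the same for the moment, N m; "finger_gap": opening from 0.0 (shut) to 1.0 (fully open).
Only numpy, scipy, OpenCV 4.12 (cv2) and the standard library are available. Lean on these libraries where they do the work, as an engineer would, in place of code of your own. Each camera call takes 0.05 s, during which the arm holds its last target.

TASK

With the fingertips, push the carrier with the blue tube rack along its rails by its rear edge until it drops into the locating notches, then push the yellow side of the red latch's fin to swing the latch fully shut over the front of the carrier. Only push: do not lift or tip the carrier, pull out its tubes or pinch the latch, leave everything else on the bench where it stands, and finish with the hand clear.

Things in the scene. Friction and masses are not known exactly. Their poses are not given: they have to be found in the camera images.
- track: dark loading track with aluminium rails, fixed to the bench, 150 (x) x 390 mm (y); origin at the centre of its underside. The carrier slides to the track's +y. Flat deck 20 mm above the bench; rail strips on it, tops at 26 mm, lie 31 to 59 mm either side of the centre line. Dark side guides (inner faces 61.5 mm off centre, tops at 40 mm) keep the carrier straight. Rear (-y) end open; a low stop at the +y end
- seat (a point): point on the track's deck, 80 mm to +y of the track's origin, 20 mm above the bench, with the track's axes: the carrier's origin comes here when it has dropped into the notches (+-3 mm play along y). On the rails it rides 6 mm higher. The track's end stop is 27 mm beyond the front edge of the seated carrier
- notch (a point): centre of the foremost notch on the track's -x side. The rails have four notches with yellow floors, 18 mm long, 6 mm deep, for the carrier's feet (12 mm long): two in the outer rail strips, 60 mm to +y of seat, two in the inner strips, 60 mm to -y of it. All four feet drop in together, only at the seat
- carrier: loose carrier, 0.4 to 0.8 kg, same axes as the track: white board 120 (x) x 160 (y) x 12 mm on four feet, with a blue tube rack 100 x 100 x 30 mm fixed on it. Origin at the centre, level with the feet's undersides; board 8 to 20 mm above it, rack 20 to 50, tube caps to 62. It starts on the rails, 100 to 155 mm before its seat
- carrier_rear (a point): centre of the carrier's rear edge, the face to push: 80 mm to -y of its origin and 14 mm above it (12 mm high face). The rack starts 10 mm further in and leaves a bare strip 50 mm long at the front. The board slides with dry friction of a few newtons; pushed slowly to its seat it drops 6 mm by its own weight, then the notch walls stop it with a clear rise in push force
- latch (a joint): red swing latch on the track's +x side near its +y end, on an upright hinge. 0 = open, along the track's +y; 1.571 (end stop) = shut, along the track's -x over the carrier's front strip; turns anticlockwise from above to shut. Starts at 0 to 0.3, stays where left, about 1 N at the fin moves it
- latch_hinge (a point): point on the latch's hinge axis, 43 mm above the bench, 82 mm to +x and 140 mm to +y of the track's origin. The arm is 18 mm wide, reaches 62 mm from the hinge and lies 43 to 52 mm above the bench: it clears a seated board (top at 40 mm) but strikes one still riding on the rails (top at 46 mm)
- latch_push (a point): middle of the push face of the latch's upright fin, 69 mm above the bench, 43 mm from the hinge; turns with the latch, axes those of the track turned by the joint value. The yellow face (geom latch_c2; red back: latch_c3) looks to its own +x; shutting moves it to its own -x. The fin is 12 mm thick, 20 to 62 mm from the hinge, 52 to 82 mm above the bench; face 5.5 mm to own +x of the hinge
- tube_a: loose green capped tube standing in the carrier's rack, 13 mm across (cap 16 mm), 36 mm tall, 12 mm of it showing; origin at its lower end, 26 mm above the carrier's origin
- tube_b: loose orange capped tube, same size, in another hole of the rack; origin at its lower end
- bottle: amber reagent bottle with white cap, 68 mm across, 130 mm tall; origin at the centre of its underside
- beaker: clear plastic beaker, 90 mm across the rim, 110 mm tall; origin at the centre of its underside
- tip_box: dark blue pipette-tip box with pale lid, 89 x 129 x 78 mm; origin at the centre of its underside
- spare_rack: spare orange tube rack standing on the bench, 75 x 150 x 35 mm; origin at the centre of its underside
- pipette: white and grey pipette lying on the bench, about 280 mm long and 26 mm high; origin under the middle of its body
- jar: small clear jar with blue cap, 56 mm across, 65 mm tall; origin at the centre of its underside
Things that resemble listed ones, but are neither listed nor needed, are in the scene too. There is more than one size of the carrier; the one meant has the size given above.

How it is judged:
By the outcome, as a careful person would: the job done as asked, in the order asked, and still so for the second after the job is handed in, with the robot touching nothing.
It also fails if it takes over 51 s, if anything falls off the work surface, if the arm or the gripper's body presses on something with over 40 N, if the wrist force passes 120 N, or if a joint passes its speed limit or range.

## Working session

There is one attempt and no reset: what is moved stays moved. The work goes in short steps, Python scripts to look and compute and a shell command to move; the robot and the scene stay as the last step left them, time stands still between calls to the robot, and variables do not carry over. Pictures are saved under pics/ and viewed, and the job is handed in when it is done.

```bash
mkdir -p pics; ls
python3 - <<'E'
from cell import *
import cv2, numpy as np
s=read_state()
for k,v in s.items(): print(k,np.round(v,4))
print(finger_overhang)
for n in ("top","side"):
    im=read_camera(n); cv2.imwrite(f"pics/{n}0.png",im[:,:,::-1])
    m=camera_model(n); print(n,{k:np.round(v,4).tolist() for k,v in m.items()})
E
```

```text
pics
clock 0.0
joints [ 1.1154  0.4352  0.025   1.5741 -0.0116  1.134  -0.0751]
joint_velocities [ 0.      0.0007 -0.0003 -0.0012 -0.      0.0009 -0.001 ]
joint_efforts [ 1.00000e-04 -6.70459e+01  1.02530e+00 -3.16220e+01  1.56000e-02
  1.23000e-02 -0.00000e+00]
eef_pos [ 0.2157 -0.5861  0.2555]
orientation [-0.696  -0.1246  0.6963 -0.1235]
contact_force [-1.2206 -0.4579  0.1734]
torque [ 0.0042 -0.0059  0.0425]
finger_gap 0.9979
0.025
top {'mtx': [[516.1273, 0.0, 322.3071], [0.0, 516.1273, 231.3754], [0.0, 0.0, 1.0]], 'R': [[-0.019, -0.9998, 0.0066], [-0.9832, 0.0175, -0.1816], [0.1815, -0.01, -0.9833]], 't': [0.0052, 0.5554, 1.2351]}
side {'mtx': [[450.1197, 0.0, 320.6905], [0.0, 450.1197, 234.9768], [0.0, 0.0, 1.0]], 'R': [[-0.8024, -0.5967, -0.0094], [-0.4676, 0.6384, -0.6114], [0.3708, -0.4862, -0.7913]], 't': [0.4356, 0.2891, 0.8623]}
```

View pics/top0.png

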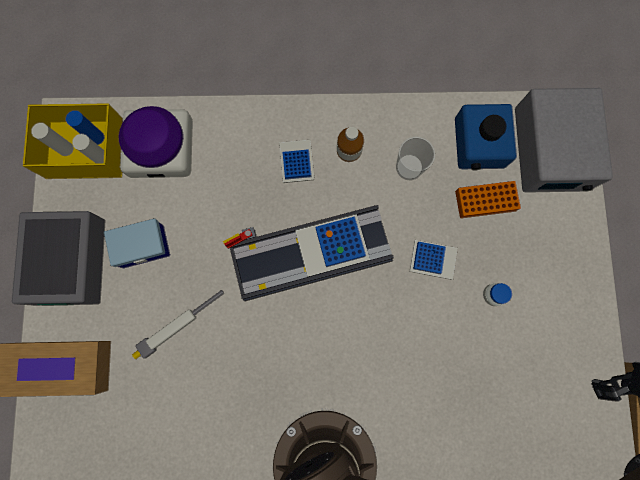

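View pics/side0.png

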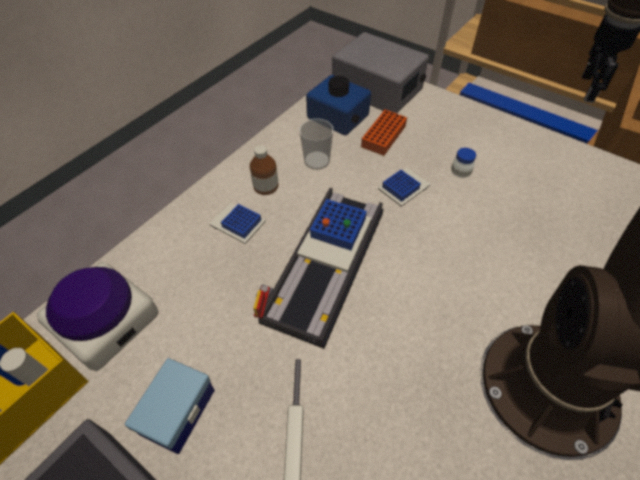

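The top view shows the track around (313,252), running to the left. The carrier is near (335,245) and the latch near (240,238), with the open rear end at about (385,232). Next I zoom in and measure.

Run:
```python
import cv2
im=cv2.imread("pics/top0.png"); cv2.imwrite("pics/top0z.png",cv2.resize(im[195:310,210:410],None,fx=4,fy=4,interpolation=cv2.INTER_CUBIC))
im=cv2.imread("pics/side0.png"); cv2.imwrite("pics/side0z.png",cv2.resize(im[180:350,240:400],None,fx=3.5,fy=3.5,interpolation=cv2.INTER_CUBIC))
```

```text
(no output)
```

View pics/top0z.png

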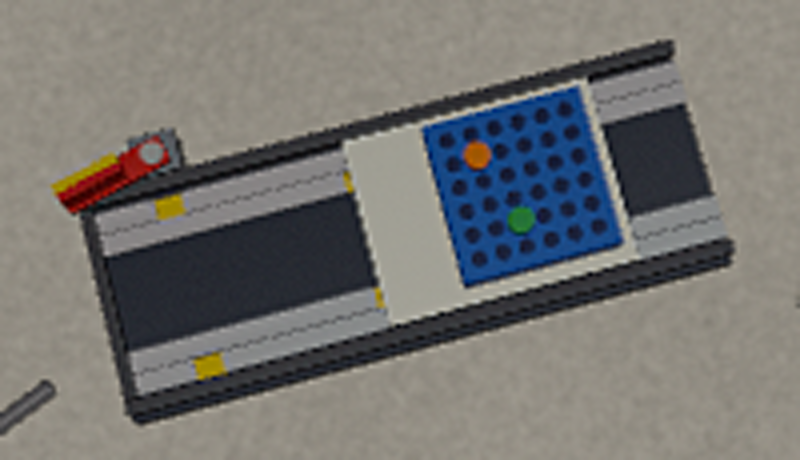

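View pics/side0z.png

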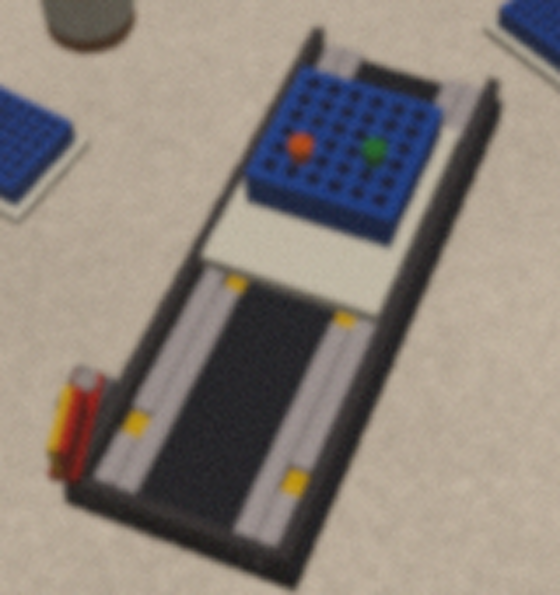

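The zoom shows the outer notches at zoom px (170,207) and (209,366) and the carrier's front edge from (345,142) to (390,322). The latch hinge pin is at (151,152), with the fin pointing left and down. Now I compute the points.

```bash
cat > h.py <<'E'
import numpy as np, cv2
from cell import *
def ray(n,uv):
    m=camera_model(n);K,R,t=map(np.array,(m["mtx"],m["R"],m["t"]))
    d=R.T@np.linalg.inv(K)@np.array([uv[0],uv[1],1.]); return -R.T@t,d/np.linalg.norm(d)
def onz(n,uv,z):
    o,d=ray(n,uv); return o+d*(z-o[2])/d[2]
def tri(a,b):
    o1,d1=ray("top",a);o2,d2=ray("side",b)
    A=np.stack([d1,-d2],1);s=np.linalg.lstsq(A,o2-o1,rcond=None)[0]
    p,q=o1+s[0]*d1,o2+s[1]*d2
    return (p+q)/2,np.linalg.norm(p-q)
def blobs(im,lo,hi,roi,amin=4):
    hsv=cv2.cvtColor(im,cv2.COLOR_BGR2HSV); m=cv2.inRange(hsv,np.array(lo),np.array(hi))
    k=np.zeros_like(m);x0,y0,x1,y1=roi;k[y0:y1,x0:x1]=m[y0:y1,x0:x1]
    n,l,st,c=cv2.connectedComponentsWithStats(k)
    return [(c[i].round(1).tolist(),int(st[i,4])) for i in range(1,n) if st[i,4]>=amin],k
def proj(n,X):
    m=camera_model(n);K,R,t=map(np.array,(m["mtx"],m["R"],m["t"]))
    p=K@(R@np.array(X)+t);return p[:2]/p[2]
E
python3 - <<'E'
from h import *
t=cv2.imread("pics/top0.png");s=cv2.imread("pics/side0.png")
for n,im,roi in(("top",t,(215,200,400,305)),("side",s,(245,185,390,345))):
    print(n,"yellow",blobs(im,(20,120,80),(35,255,255),roi)[0])
    print(n,"red",blobs(im,(0,150,80),(6,255,255),roi)[0])
    print(n,"orange",blobs(im,(7,150,100),(18,255,255),roi)[0])
    print(n,"green",blobs(im,(50,100,60),(80,255,255),roi)[0])
    b,k=blobs(im,(100,100,50),(125,255,255),roi,200);print(n,"blue",b)
    c,_=cv2.findContours(k,cv2.RETR_EXTERNAL,cv2.CHAIN_APPROX_SIMPLE);c=max(c,key=cv2.contourArea)
    r=cv2.minAreaRect(c);print(r,cv2.boxPoints(r).round(1).tolist())
E
```

```text
top yellow [([230.4, 237.8], 44), ([296.5, 240.0], 8), ([251.9, 246.3], 36), ([304.3, 269.4], 7), ([261.9, 286.2], 42)]
top red [([238.1, 239.1], 100)]
top orange [([328.6, 233.4], 31), ([227.5, 241.0], 4)]
top green [([339.7, 249.6], 31)]
top blue [([340.4, 241.4], 1542)]
((340.1500244140625, 241.0500030517578), (41.04631042480469, 41.13401412963867), 74.74488067626953) [[314.8999938964844, 226.6999969482422], [354.6000061035156, 215.8000030517578], [365.3999938964844, 255.39999389648438], [325.70001220703125, 266.29998779296875]]
side yellow [([307.5, 260.6], 25), ([337.8, 270.5], 19), ([256.2, 299.3], 42), ([278.1, 300.5], 40), ([324.0, 317.4], 47)]
side red [([262.2, 303.1], 168)]
side orange [([325.2, 221.5], 24), ([258.4, 299.3], 30)]
side green [([346.5, 222.5], 35)]
side blue [([338.1, 223.0], 1689), ([250.1, 219.8], 237)]
((337.0999755859375, 222.20001220703125), (47.750389099121094, 42.058292388916016), 18.434947967529297) [[307.79998779296875, 234.60000610351562], [321.1000061035156, 194.6999969482422], [366.3999938964844, 209.8000030517578], [353.1000061035156, 249.6999969482422]]
```

Run:
```python
from h import *
for nm,a,b in (("notch+x",(251.9,246.3),(278.1,300.5)),("notch-x",(261.9,286.2),(324.0,317.4)),("orangecap",(328.6,233.4),(325.2,221.5)),("greencap",(339.7,249.6),(346.5,222.5))):
    p,e=tri(a,b);print(nm,p.round(4),round(e,4), "topz", onz("top",a,p[2]).round(4))
A=onz("top",(251.9,246.3),.02);B=onz("top",(261.9,286.2),.02)
print("top z20",A,B,np.linalg.norm(A-B));C=onz("side",(278.1,300.5),.02);D=onz("side",(324.0,317.4),.02);print("side",C,D,np.linalg.norm(C-D))
# blue rack top corners (top view)
import cv2
bx=[[314.9,226.7],[354.6,215.8],[365.4,255.4],[325.7,266.3]]
P=np.array([onz("top",p,.076) for p in bx]);print(P.round(4),[np.linalg.norm(P[i]-P[i-1]).round(4) for i in range(4)])
v=[P[0]-P[1],P[3]-P[2],P[0]-P[3],P[1]-P[2]]
print([np.degrees(np.arctan2(q[1],q[0])).round(2) for q in v],P.mean(0))
```

```text
notch+x [0.5254 0.1735 0.0251] 0.0009 topz [0.525  0.1733 0.0251]
notch-x [0.4241 0.1479 0.0249] 0.0001 topz [0.424  0.1479 0.0249]
orangecap [ 0.5439 -0.0198  0.0854] 0.0002 topz [ 0.5438 -0.0198  0.0854]
greencap [ 0.5039 -0.0456  0.0852] 0.0004 topz [ 0.5037 -0.0457  0.0852]
top z20 [0.52582229 0.17396099 0.02      ] [0.42439924 0.14839228 0.02      ] 0.10459633764652305
side [0.52802714 0.17174388 0.02      ] [0.42565438 0.1458676  0.02      ] 0.10559244750642462
[[ 0.5628  0.0131  0.076 ]
 [ 0.5883 -0.0848  0.076 ]
 [ 0.4898 -0.108   0.076 ]
 [ 0.465  -0.0113  0.076 ]] [np.float64(0.1007), np.float64(0.1012), np.float64(0.1012), np.float64(0.0998)]
[np.float64(104.62), np.float64(104.36), np.float64(14.04), np.float64(13.25)] [ 0.52646283 -0.04775325  0.076     ]
```

Run:
```python
from h import *
from scipy.spatial.transform import Rotation as Ro
R=Ro.from_quat(read_state()["orientation"]).as_matrix();print("tool axes cols\n",R.round(3))
th=np.radians(14.15);c,s_=np.cos(th),np.sin(th);X=np.array([c,s_]);Y=np.array([-s_,c])
mid=np.array([.4749,.161]);O=mid-.14*Y
print("track O",O,"seat",O+.08*Y,"hinge",O+.082*X+.14*Y)
for nm,uv,z in(("hinge pin",(247.7,233),.06),("yellow",(230.4,237.8),.07),("red",(238.1,239.1),.07),("fin tip top yellow corner",(223.5,241.8),.082),("rack front L",(314.9,226.7),.076),("brd frontR",(296.3,230.5),.046),("brd frontL",(307.5,275.5),.046),("brd rear R",(356.5,215.2),.046),("brd rear L",(368.5,257.5),.046)):
    p=onz("top",uv,z)[:2]-O; print(nm,(p@X).round(4),(p@Y).round(4))
# check: project hinge, track corners to image
t=cv2.imread("pics/top0.png");s=cv2.imread("pics/side0.png")
def W(x,y,z): return np.r_[O+x*X+y*Y,z]
for n,im in(("top",t),("side",s)):
    im=cv2.resize(im,None,fx=4,fy=4,interpolation=cv2.INTER_CUBIC)
    for q in((.075,.195,.04),(-.075,.195,.04),(.075,-.195,.04),(-.075,-.195,.04),(.082,.14,.06),(.052,.14,.02),(-.052,.14,.02),(0,-.135,.046),(.06,-.135,.046),(-.06,.025,.046),(.06,.025,.046)):
        p=proj(n,W(*q)); cv2.circle(im,tuple(int(round((v+.5)*4)) for v in p),4,(255,0,255),1)
    im=im[780:1240,840:1640] if n=="top" else im[700:1300,930:1630]
    cv2.imwrite(f"pics/chk_{n}.png",im)
```

```text
tool axes cols
 [[-0.001  0.345 -0.938]
 [ 0.001 -0.938 -0.345]
 [-1.    -0.001  0.   ]]
track O [0.50912458 0.02524773] seat [0.48956768 0.10282046] hinge [0.55441204 0.18104583]
hinge pin 0.0802 0.1387
yellow 0.0775 0.1815
red 0.0695 0.1641
fin tip top yellow corner 0.0698 0.1984
rack front L 0.049 -0.0249
brd frontR 0.0575 0.0213
brd frontL -0.0587 0.0233
brd rear R 0.0558 -0.1349
brd rear L -0.0551 -0.1342
```

View pics/chk_top.png

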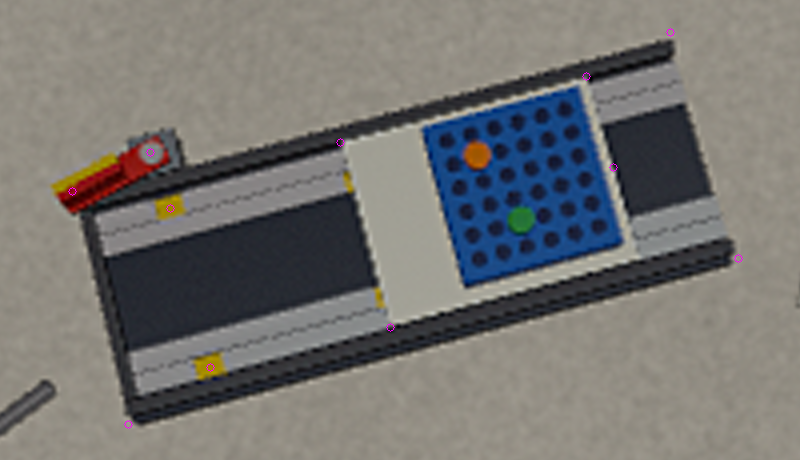

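View pics/chk_side.png

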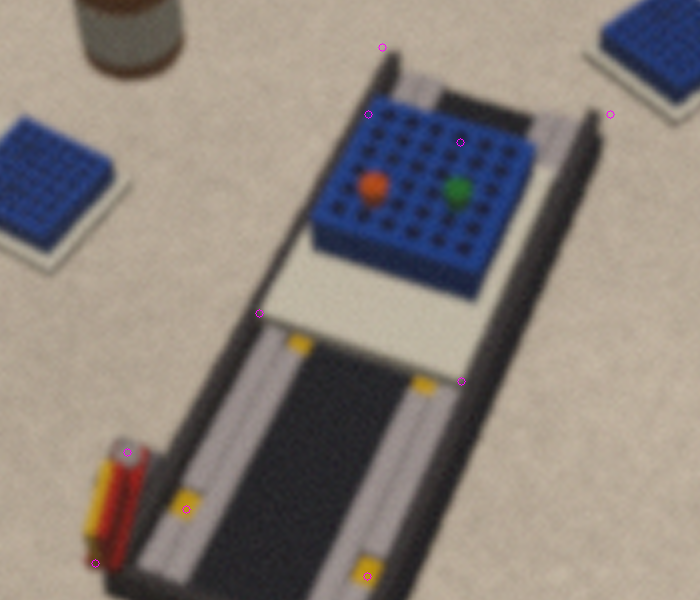

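```bash
cat >> h.py <<'E'
from scipy.spatial.transform import Rotation as Ro
th=np.radians(14.15);X=np.array([np.cos(th),np.sin(th)]);Y=np.array([-np.sin(th),np.cos(th)])
O=np.array([.4749,.161])-.14*Y
def W(x,y,z): return np.r_[O+x*X+y*Y,z]
def st(show=True):
    s=read_state();R=Ro.from_quat(s["orientation"]).as_matrix();p=np.array(s["eef_pos"])
    q=p[:2]-O; f=np.array(s["contact_force"])
    yaw=np.degrees(np.arctan2(R[1,1],R[0,1]))
    if show: print("t%.2f track xy %.4f %.4f z %.4f yaw(y) %.2f tilt %.3f Ftrack %.1f %.1f %.1f gap %.3f"%(s["clock"],q@X,q@Y,p[2],yaw,np.degrees(np.arccos(-R[2,0])),f[:2]@X,f[:2]@Y,f[2],s["finger_gap"]),"j",np.round(s["joints"],2))
    return s,R,p,yaw
def plan(goal,turn,n):
    """goal world xyz; turn deg about tool x total; n rows"""
    s,R,p,yaw=st(); d=(np.array(goal)-p)/n; r=turn/n
    for k in range(n):
        Rk=R@Ro.from_rotvec([np.radians(r*k),0,0]).as_matrix(); print(k,(Rk.T@d).round(4).tolist(),round(r,2))
E
python3 - <<'E'
from h import *
plan(W(0,-.185,.2555),-84,16)
E
```

```text
t0.10 track xy -0.4339 -0.5211 z 0.2556 yaw(y) -69.79 tilt 0.079 Ftrack -0.5 0.3 0.4 gap 0.999 j [ 1.12  0.44  0.03  1.57 -0.01  1.13 -0.08]
0 [0.0, -0.018, -0.0292] -5.25
1 [0.0, -0.0153, -0.0307] -5.25
2 [0.0, -0.0124, -0.032] -5.25
3 [0.0, -0.0094, -0.033] -5.25
4 [0.0, -0.0064, -0.0337] -5.25
5 [0.0, -0.0033, -0.0341] -5.25
6 [0.0, -0.0001, -0.0343] -5.25
7 [0.0, 0.003, -0.0342] -5.25
8 [0.0, 0.0061, -0.0338] -5.25
9 [0.0, 0.0092, -0.033] -5.25
10 [0.0, 0.0122, -0.0321] -5.25
11 [0.0, 0.0151, -0.0308] -5.25
12 [0.0, 0.0178, -0.0293] -5.25
13 [0.0, 0.0204, -0.0276] -5.25
14 [0.0, 0.0229, -0.0256] -5.25
15 [0.0, 0.0251, -0.0234] -5.25
```

```bash
python3 -m creep '{"xyz":[[0,-0.018,-0.029],[0,-0.015,-0.031],[0,-0.012,-0.032],[0,-0.009,-0.033],[0,-0.006,-0.034],[0,-0.003,-0.034],[0,0,-0.034],[0,0.003,-0.034]],"angular":[[-5.25,0,0],[-5.25,0,0],[-5.25,0,0],[-5.25,0,0],[-5.25,0,0],[-5.25,0,0],[-5.25,0,0],[-5.25,0,0]],"hand":[1,1,1,1,1,1,1,1]}'
python3 - <<'E'
from h import *
s,R,p,yaw=st(0)
plan(W(0,-.185,.2555),-(14.15-yaw),8)
E
```

```text
clock: 0.77
eef_pos: [0.382, -0.3684, 0.2511]
orientation: [-0.6, -0.372, 0.605, -0.367]
contact_force: [-0.3, -0.9, 0.8]
finger_gap: 0.002
t0.77 track xy -0.2195 -0.3506 z 0.2511 yaw(y) -26.99 tilt 0.519 Ftrack -0.5 -0.8 0.8 gap 0.002 j [ 0.84  0.31 -0.23  1.79  0.08  1.06  0.11]
0 [-0.0007, 0.007, -0.0336] -5.14
1 [-0.0007, 0.01, -0.0329] -5.14
2 [-0.0007, 0.0129, -0.0318] -5.14
3 [-0.0007, 0.0157, -0.0306] -5.14
4 [-0.0007, 0.0184, -0.029] -5.14
5 [-0.0007, 0.0209, -0.0273] -5.14
6 [-0.0007, 0.0233, -0.0253] -5.14
7 [-0.0007, 0.0255, -0.0231] -5.14
```

```bash
python3 -m creep '{"xyz":[[0,0.007,-0.034],[0,0.010,-0.033],[0,0.013,-0.032],[0,0.016,-0.031],[0,0.018,-0.029],[0,0.021,-0.027],[0,0.023,-0.025],[0,0.026,-0.023]],"angular":[[-5.1,0,0],[-5.1,0,0],[-5.1,0,0],[-5.1,0,0],[-5.1,0,0],[-5.1,0,0],[-5.1,0,0],[-5.1,0,0]],"hand":[1,1,1,1,1,1,1,1]}'
python3 - <<'E'
from h import *
im=read_camera("top");cv2.imwrite("pics/top1.png",im[:,:,::-1]);im=read_camera("side");cv2.imwrite("pics/side1.png",im[:,:,::-1])
s,R,p,yaw=st(0);print(R.round(4))
plan(W(0,-.185,.100),-(14.15-yaw),8)
E
```

```text
clock: 1.43
eef_pos: [0.5563, -0.1392, 0.2482]
orientation: [0.424, 0.568, -0.429, 0.56]
contact_force: [0.7, -1.3, 0.4]
finger_gap: 0.003
[[-0.0103  0.9599  0.2802]
 [ 0.0058  0.2803 -0.9599]
 [-0.9999 -0.0082 -0.0085]]
t1.53 track xy 0.0091 -0.1662 z 0.2483 yaw(y) 16.28 tilt 0.678 Ftrack -0.6 0.4 -0.2 gap -0.000 j [ 0.49  0.41 -0.48  1.67  0.2   1.12  0.24]
0 [0.0185, -0.0011, 0.0025] 0.27
1 [0.0185, -0.0011, 0.0025] 0.27
2 [0.0185, -0.001, 0.0025] 0.27
3 [0.0185, -0.001, 0.0025] 0.27
4 [0.0185, -0.001, 0.0025] 0.27
5 [0.0185, -0.001, 0.0025] 0.27
6 [0.0185, -0.001, 0.0025] 0.27
7 [0.0185, -0.001, 0.0025] 0.27
```

View pics/side1.png

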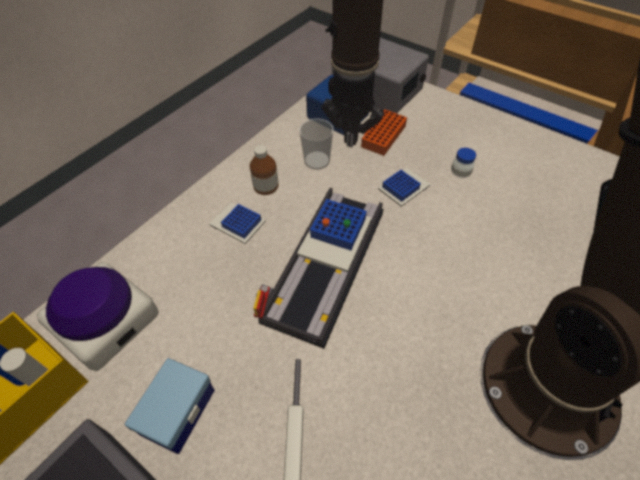

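View pics/top1.png

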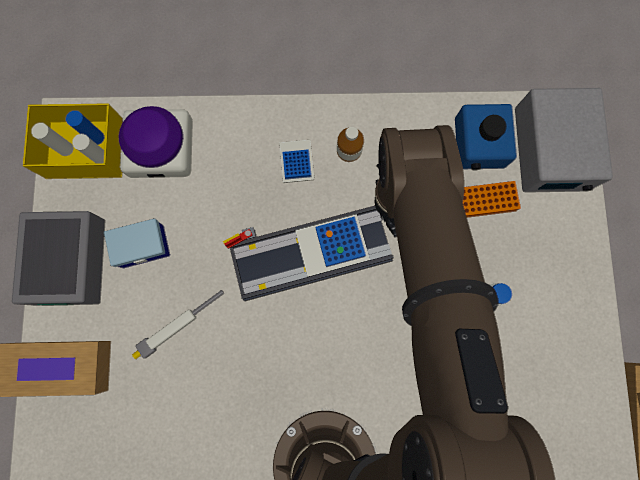

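The side view shows the closed fingertips at about (351,140), behind the track's rear end, with nothing disturbed. Next I lower behind the carrier.

```bash
python3 -m creep '{"xyz":[[0.010,-0.001,0.005],[0.018,-0.001,0.004],[0.018,-0.001,0.003],[0.018,-0.001,0.003],[0.018,-0.001,0.002],[0.018,-0.001,0.002],[0.018,-0.001,0.002],[0.018,-0.001,0.002]],"angular":[[0.3,-0.06,0.06],[0.3,-0.06,0.06],[0.3,-0.06,0.06],[0.3,-0.06,0.06],[0.3,-0.06,0.06],[0.3,-0.06,0.06],[0.3,-0.06,0.06],[0.3,-0.06,0.06]],"hand":[1,1,1,1,1,1,1,1]}'
python3 - <<'E'
from h import *
s,R,p,yaw=st(0);print(R.round(4))
plan(W(0,-.185,.056),-(14.15-yaw),8)
E
```

```text
clock: 2.2
eef_pos: [0.5532, -0.1661, 0.1038]
orientation: [0.439, 0.552, -0.441, 0.555]
contact_force: [0.4, 0.1, -0.0]
finger_gap: -0.004
[[ 1.100e-03  9.741e-01  2.261e-01]
 [-4.100e-03  2.261e-01 -9.741e-01]
 [-1.000e+00  2.000e-04  4.200e-03]]
t2.20 track xy -0.0041 -0.1963 z 0.1038 yaw(y) 13.07 tilt 0.241 Ftrack 0.5 0.0 -0.0 gap -0.004 j [ 0.48  0.56 -0.4   1.83  0.3   0.81  0.15]
0 [0.006, 0.0005, -0.0014] -0.14
1 [0.006, 0.0005, -0.0014] -0.14
2 [0.006, 0.0005, -0.0014] -0.14
3 [0.006, 0.0005, -0.0014] -0.14
4 [0.006, 0.0005, -0.0014] -0.14
5 [0.006, 0.0005, -0.0014] -0.14
6 [0.006, 0.0005, -0.0014] -0.14
7 [0.006, 0.0005, -0.0014] -0.14
```

```bash
python3 -m creep '{"xyz":[[0.008,0.001,-0.001],[0.008,0.001,-0.001],[0.008,0.001,-0.001],[0.007,0.001,-0.001],[0.005,0,-0.001],[0.003,0,-0.001],[0.001,0,-0.001],[0,0,0]],"angular":[[-0.14,0,0],[-0.14,0,0],[-0.14,0,0],[-0.14,0,0],[-0.14,0,0],[-0.14,0,0],[0,0,0],[0,0,0]],"hand":[1,1,1,1,1,1,1,1]}'
python3 - <<'E'
from h import *
im=read_camera("side")[:,:,::-1];cv2.imwrite("pics/side2.png",cv2.resize(im[100:260,270:430],None,fx=3.7,fy=3.7,interpolation=cv2.INTER_CUBIC))
s,R,p,yaw=st()
print(proj("side",p+R[:,0]*.025),proj("side",p+R[:,0]*.038))
E
```

```text
clock: 2.87
eef_pos: [0.5512, -0.1621, 0.0565]
orientation: [0.435, 0.556, -0.44, 0.555]
contact_force: [0.1, 0.0, 0.2]
finger_gap: 0.003
t2.92 track xy -0.0049 -0.1921 z 0.0567 yaw(y) 13.56 tilt 0.406 Ftrack 0.2 -0.2 -0.7 gap 0.002 j [ 0.45  0.62 -0.38  1.86  0.34  0.72  0.12]
[356.81934728 198.1523261 ] [356.57564232 201.64808805]
```

View pics/side2.png

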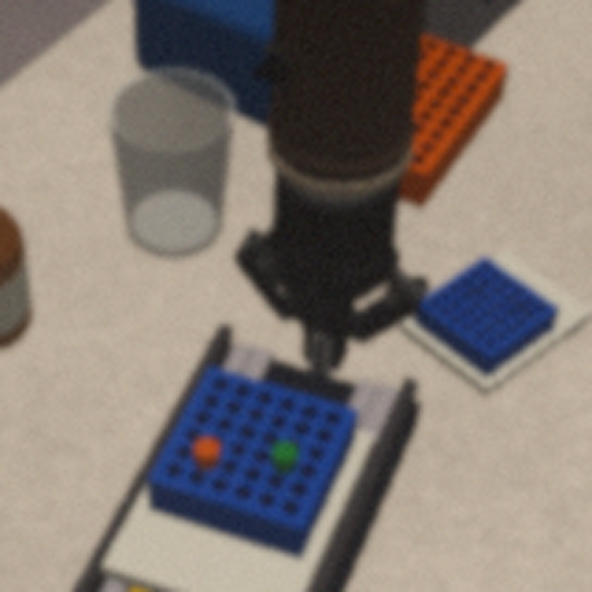

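The fingertips, at zoom px (325,368), stand over the deck between the rails about 45 mm behind the carrier. They match the projection of a 25 mm overhang. I now advance to contact.

```bash
python3 -m creep '{"xyz":[[0,0.001,-0.005],[0.001,0.001,-0.005],[0.001,0.001,-0.005],[0,0.001,-0.005],[0,0.001,-0.005],[0,0,-0.005],[0,0,-0.003],[0,0,-0.003]],"angular":[[-0.1,0,0],[-0.1,0,0],[-0.1,0,0],[-0.1,0,0],[-0.1,0,0],[-0.1,0,0],[0,0,0],[0,0,0]],"hand":[1,1,1,1,1,1,1,1]}'
python3 - <<'E'
from h import *
st()
E
python3 -m creep '{"xyz":[[0,0,-0.003],[0,0,-0.003],[0,0,-0.003],[0,0,-0.003],[0,0,-0.003],[0,0,-0.003],[0,0,-0.003],[0,0,-0.003]],"angular":[[0,0,0],[0,0,0],[0,0,0],[0,0,0],[0,0,0],[0,0,0],[0,0,0],[0,0,0]],"hand":[1,1,1,1,1,1,1,1]}'
python3 - <<'E'
from h import *
st()
E
```

```text
clock: 3.58
eef_pos: [0.5486, -0.1219, 0.0563]
orientation: [0.432, 0.558, -0.436, 0.559]
contact_force: [0.2, -0.1, 0.2]
finger_gap: 0.002
t3.58 track xy 0.0023 -0.1523 z 0.0563 yaw(y) 14.27 tilt 0.314 Ftrack 0.1 -0.2 0.2 gap 0.002 j [ 0.39  0.61 -0.38  1.9   0.34  0.7   0.05]
clock: 4.25
eef_pos: [0.5424, -0.0991, 0.0563]
orientation: [0.432, 0.556, -0.437, 0.559]
contact_force: [0.6, -2.6, 0.1]
finger_gap: -0.0
t4.25 track xy 0.0019 -0.1287 z 0.0563 yaw(y) 14.11 tilt 0.466 Ftrack -0.1 -2.6 0.1 gap -0.000 j [ 0.35  0.6  -0.38  1.93  0.35  0.68  0.01]
```

```bash
python3 -m creep '{"xyz":[[0,0,-0.004],[0,0,-0.004],[0,0,-0.004],[0,0,-0.004],[0,0,-0.004],[0,0,-0.004],[0,0,-0.004],[0,0,-0.004]],"angular":[[0,0,0],[0,0,0],[0,0,0],[0,0,0],[0,0,0],[0,0,0],[0,0,0],[0,0,0]],"hand":[1,1,1,1,1,1,1,1]}'
python3 - <<'E'
from h import *
st()
E
python3 -m creep '{"xyz":[[0,0,-0.004],[0,0,-0.004],[0,0,-0.004],[0,0,-0.004],[0,0,-0.004],[0,0,-0.004],[0,0,-0.004],[0,0,-0.004]],"angular":[[0,0,0],[0,0,0],[0,0,0],[0,0,0],[0,0,0],[0,0,0],[0,0,0],[0,0,0]],"hand":[1,1,1,1,1,1,1,1]}'
python3 - <<'E'
from h import *
im=read_camera("top");cv2.imwrite("pics/top3.png",cv2.resize(im[180:320,200:420,::-1],None,fx=3.6,fy=3.6));st()
E
```

```text
clock: 4.92
eef_pos: [0.534, -0.0652, 0.0563]
orientation: [0.432, 0.556, -0.437, 0.559]
contact_force: [1.5, -2.9, 0.9]
finger_gap: -0.004
t4.92 track xy 0.0020 -0.0938 z 0.0563 yaw(y) 14.09 tilt 0.496 Ftrack 0.7 -3.2 0.9 gap -0.004 j [ 0.29  0.58 -0.37  1.96  0.35  0.66 -0.06]
clock: 5.58
eef_pos: [0.5256, -0.0311, 0.0563]
orientation: [0.432, 0.555, -0.438, 0.56]
contact_force: [1.1, -2.9, 1.7]
finger_gap: 0.002
t5.63 track xy 0.0022 -0.0575 z 0.0563 yaw(y) 14.13 tilt 0.484 Ftrack 0.2 -1.5 2.0 gap 0.005 j [ 0.23  0.57 -0.37  1.99  0.35  0.65 -0.13]
```

View pics/top3.png

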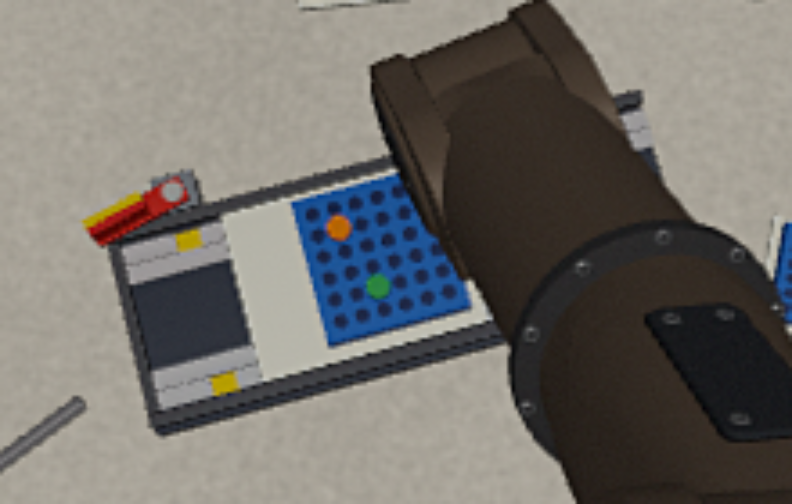

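The carrier has slid straight. Its front edge is at zoom px (222,215)–(260,380), still short of the outer notches at (188,240) and (222,383). About 45 mm remain, so I slow down.

```bash
python3 -m creep '{"xyz":[[0,0,-0.003],[0,0,-0.003],[0,0,-0.003],[0,0,-0.003],[0,0,-0.003],[0,0,-0.003],[0,0,-0.003],[0,0,-0.003]],"angular":[[0,0,0],[0,0,0],[0,0,0],[0,0,0],[0,0,0],[0,0,0],[0,0,0],[0,0,0]],"hand":[1,1,1,1,1,1,1,1]}'
python3 - <<'E'
from h import *
st()
E
python3 -m creep '{"xyz":[[0,0,-0.002],[0,0,-0.002],[0,0,-0.002],[0,0,-0.002],[0,0,-0.002],[0,0,-0.001],[0,0,-0.001],[0,0,-0.001]],"angular":[[0,0,0],[0,0,0],[0,0,0],[0,0,0],[0,0,0],[0,0,0],[0,0,0],[0,0,0]],"hand":[1,1,1,1,1,1,1,1]}'
python3 - <<'E'
from h import *
st()
E
```

```text
clock: 6.3
eef_pos: [0.5192, -0.0054, 0.0563]
orientation: [0.433, 0.555, -0.438, 0.56]
contact_force: [1.4, -3.6, 1.7]
finger_gap: -0.0
t6.30 track xy 0.0023 -0.0322 z 0.0563 yaw(y) 14.06 tilt 0.541 Ftrack 0.5 -3.9 1.7 gap -0.000 j [ 0.18  0.56 -0.37  2.01  0.35  0.64 -0.18]
clock: 6.97
eef_pos: [0.5156, 0.0089, 0.0562]
orientation: [0.432, 0.555, -0.437, 0.56]
contact_force: [1.5, -3.8, 2.5]
finger_gap: -0.002
t6.97 track xy 0.0023 -0.0174 z 0.0562 yaw(y) 14.08 tilt 0.548 Ftrack 0.5 -4.0 2.5 gap -0.002 j [ 0.15  0.55 -0.37  2.02  0.35  0.63 -0.21]
```

```bash
python3 -m creep '{"xyz":[[0,0,-0.001],[0,0,-0.001],[0,0,-0.001],[0,0,-0.001],[0,0,-0.001],[0,0,-0.001],[0,0,-0.001],[0,0,-0.001]],"angular":[[0,0,0],[0,0,0],[0,0,0],[0,0,0],[0,0,0],[0,0,0],[0,0,0],[0,0,0]],"hand":[1,1,1,1,1,1,1,1]}'
python3 - <<'E'
from h import *
st()
im=read_camera("side")[:,:,::-1];cv2.imwrite("pics/side4.png",cv2.resize(im[180:350,240:400],None,fx=3.5,fy=3.5,interpolation=cv2.INTER_CUBIC))
E
```

```text
clock: 7.63
eef_pos: [0.5133, 0.0173, 0.056]
orientation: [0.432, 0.555, -0.438, 0.56]
contact_force: [1.5, -3.9, 2.2]
finger_gap: 0.0
t7.63 track xy 0.0021 -0.0087 z 0.0560 yaw(y) 14.06 tilt 0.549 Ftrack 0.5 -4.2 2.2 gap 0.000 j [ 0.13  0.55 -0.37  2.02  0.35  0.63 -0.23]
```

View pics/side4.png

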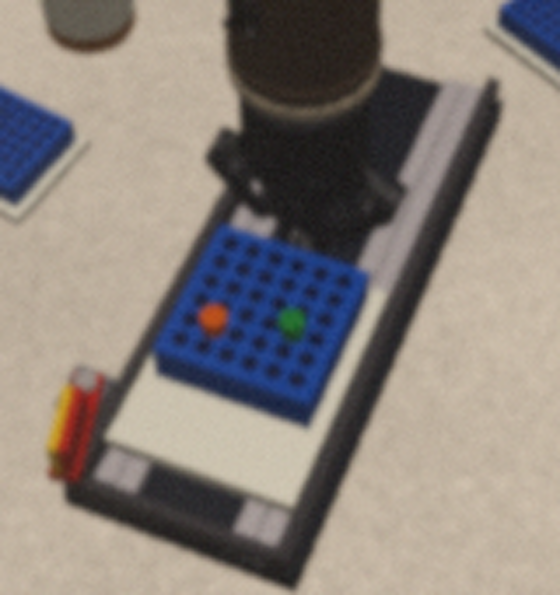

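The carrier now covers all the notches, with its front edge at about (105,440)–(295,505). It still rides on the rails and there is no force rise yet, so I keep pushing in 1 mm rows.

```bash
python3 -m creep '{"xyz":[[0,0,-0.001],[0,0,-0.001],[0,0,-0.001],[0,0,-0.001],[0,0,-0.001],[0,0,0],[0,0,0],[0,0,0]],"angular":[[0,0,0],[0,0,0],[0,0,0],[0,0,0],[0,0,0],[0,0,0],[0,0,0],[0,0,0]],"hand":[1,1,1,1,1,1,1,1]}'
python3 - <<'E'
from h import *
st()
a=read_camera("top")[:,:,::-1].copy();b=read_camera("side")[:,:,::-1].copy()
cv2.imwrite("pics/top5.png",a);cv2.imwrite("pics/side5.png",b)
for n,im,roi in(("top",a,(200,190,400,310)),("side",b,(245,185,390,345))):
    print(n,"orange",blobs(im,(7,150,100),(18,255,255),roi)[0],"green",blobs(im,(50,100,60),(80,255,255),roi)[0])
E
```

```text
clock: 8.35
eef_pos: [0.5132, 0.0174, 0.056]
orientation: [0.432, 0.553, -0.44, 0.56]
contact_force: [1.6, -4.1, 3.0]
finger_gap: 0.003
t8.35 track xy 0.0020 -0.0086 z 0.0560 yaw(y) 13.80 tilt 0.879 Ftrack 0.6 -4.4 3.0 gap 0.003 j [ 0.12  0.55 -0.37  2.02  0.35  0.63 -0.24]
top orange [([227.5, 241.0], 4), ([273.8, 248.6], 30)] green [([284.5, 264.6], 31)]
side orange [([300.6, 270.8], 33), ([258.3, 299.5], 33)] green [([323.0, 272.0], 45)]
```

Run:
```python
from h import *
for a,b in(((273.8,248.6),(300.6,270.8)),((284.5,264.6),(323.0,272.0))):
    p,e=tri(a,b);q=p[:2]-O;print(p.round(4),round(e,4),"track",(q@X).round(4),(q@Y).round(4))
for p in ([0.5439,-0.0198,.0854],[.5039,-.0456,.0852]):
    q=np.array(p[:2])-O;print("before",(q@X).round(4),(q@Y).round(4))
```

```text
[0.5097 0.1133 0.0798] 0.0002 track 0.0221 0.0852
[0.4706 0.0878 0.0792] 0.0002 track -0.022 0.0701
before 0.0227 -0.0522
before -0.0224 -0.0674
```

Run:
```python
from h import *
im=cv2.imread("pics/side5.png");cv2.imwrite("pics/side5z.png",cv2.resize(im[200:340,245:385],None,fx=4.2,fy=4.2,interpolation=cv2.INTER_CUBIC))
```

```text
(no output)
```

View pics/side5z.png

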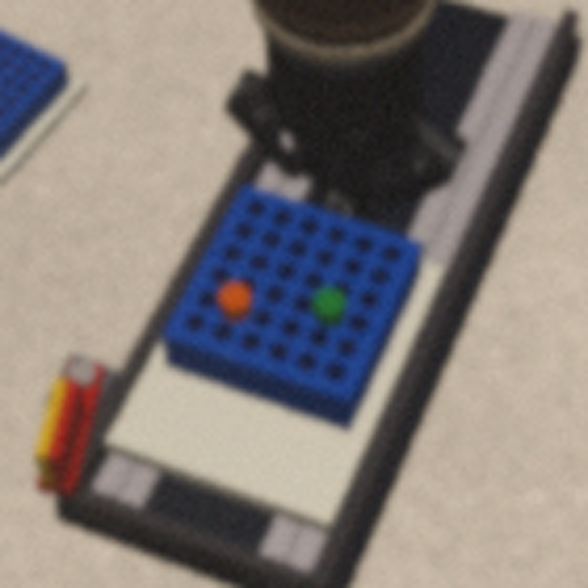

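Both caps are 5.6–6.0 mm lower (85.3 mm to 79.5 mm), so the carrier has dropped. The front edge now stands at (105,440)–(330,522). I press once more to confirm the stop, then back off.

```bash
python3 -m creep '{"xyz":[[0,0,-0.002],[0,0,-0.002],[0,0,-0.002],[0,0,-0.003],[0,0,-0.003],[0,0,-0.003],[0,0,-0.003],[0,0,-0.003]],"angular":[[0,0,0],[0,0,0],[0,0,0],[0,0,0],[0,0,0],[0,0,0],[0,0,0],[0,0,0]],"hand":[1,1,1,1,1,1,1,1]}'
python3 - <<'E'
from h import *
st()
E
```

```text
clock: 9.12
eef_pos: [0.5127, 0.018, 0.0563]
orientation: [0.432, 0.543, -0.45, 0.562]
contact_force: [4.2, -12.4, 2.1]
finger_gap: -0.002
t9.12 track xy 0.0017 -0.0079 z 0.0563 yaw(y) 12.78 tilt 2.166 Ftrack 1.0 -13.1 2.1 gap -0.002 j [ 0.09  0.55 -0.34  2.03  0.37  0.63 -0.28]
```

The push force rose to 13 N with no further travel, so the carrier is seated. Now I back off and rise.

```bash
cat >> h.py <<'E'
def plan2(goal,yaw,n):
    s,R,p,y0=st(); d=(np.array(goal)-p)/n; a=np.radians(yaw)
    yv=np.array([np.cos(a),np.sin(a),0]);xv=np.array([0,0,-1.]);Rg=np.stack([xv,yv,np.cross(xv,yv)],1)
    rv=(Ro.from_matrix(R.T@Rg)).as_rotvec()/n
    for k in range(n):
        Rk=R@Ro.from_rotvec(rv*k).as_matrix(); print(k,(Rk.T@d).round(4).tolist(),np.degrees(rv).round(2).tolist())
E
python3 -m creep '{"xyz":[[0,0,0.006],[0,0,0.006],[0,0,0.006],[-0.005,0,0.008],[-0.015,0,0.006],[-0.025,0,0],[-0.025,0,0],[-0.025,0,0]],"angular":[[0,0,0],[0,0,0],[0,0,0],[0,0,0],[0,0,0],[0,0,0],[0,0,0],[0,0,0]],"hand":[1,1,1,1,1,1,1,1]}'
python3 - <<'E'
from h import *
plan2(W(.118,.197,.19),27,8)
E
```

```text
clock: 9.78
eef_pos: [0.5148, -0.0108, 0.1506]
orientation: [0.429, 0.549, -0.451, 0.558]
contact_force: [-0.4, 0.4, -0.6]
finger_gap: 0.001
t9.78 track xy -0.0033 -0.0363 z 0.1506 yaw(y) 12.98 tilt 1.947 Ftrack -0.3 0.5 -0.6 gap 0.001 j [ 0.21  0.42 -0.42  1.93  0.26  0.85 -0.12]
0 [-0.006, 0.0145, -0.0293] [-1.75, 0.2, 0.14]
1 [-0.0059, 0.0154, -0.0289] [-1.75, 0.2, 0.14]
2 [-0.0058, 0.0163, -0.0284] [-1.75, 0.2, 0.14]
3 [-0.0056, 0.0172, -0.0279] [-1.75, 0.2, 0.14]
4 [-0.0055, 0.018, -0.0274] [-1.75, 0.2, 0.14]
5 [-0.0053, 0.0189, -0.0269] [-1.75, 0.2, 0.14]
6 [-0.0052, 0.0197, -0.0263] [-1.75, 0.2, 0.14]
7 [-0.0051, 0.0205, -0.0257] [-1.75, 0.2, 0.14]
```

```bash
python3 -m creep '{"xyz":[[-0.010,0.014,-0.029],[-0.006,0.015,-0.029],[-0.006,0.016,-0.028],[-0.005,0.017,-0.028],[-0.005,0.018,-0.027],[-0.005,0.019,-0.027],[-0.005,0.020,-0.025],[0,0.018,-0.020]],"angular":[[-1.75,0.2,0.14],[-1.75,0.2,0.14],[-1.75,0.2,0.14],[-1.75,0.2,0.14],[-1.75,0.2,0.14],[-1.75,0.2,0.14],[-1.75,0.2,0.14],[-1.75,0.2,0.14]],"hand":[1,1,1,1,1,1,1,1]}'
python3 - <<'E'
from h import *
a=read_camera("top")[:,:,::-1].copy();b=read_camera("side")[:,:,::-1].copy()
cv2.imwrite("pics/top6.png",a);cv2.imwrite("pics/side6.png",cv2.resize(b[180:350,200:400],None,fx=3.5,fy=3.5,interpolation=cv2.INTER_CUBIC))
plan2(W(.118,.195,.12),27,8)
E
```

```text
clock: 10.45
eef_pos: [0.5794, 0.2376, 0.1991]
orientation: [0.372, 0.601, -0.368, 0.604]
contact_force: [1.9, -0.2, -0.2]
finger_gap: -0.002
t10.55 track xy 0.1202 0.1919 z 0.1984 yaw(y) 27.10 tilt 0.446 Ftrack 0.6 0.4 -0.1 gap 0.002 j [-0.14  0.54 -0.51  1.61  0.29  1.06 -0.25]
0 [0.0098, -0.0003, -0.0004] [0.01, -0.02, -0.05]
1 [0.0098, -0.0002, -0.0004] [0.01, -0.02, -0.05]
2 [0.0098, -0.0002, -0.0004] [0.01, -0.02, -0.05]
3 [0.0098, -0.0002, -0.0004] [0.01, -0.02, -0.05]
4 [0.0098, -0.0002, -0.0004] [0.01, -0.02, -0.05]
5 [0.0098, -0.0002, -0.0004] [0.01, -0.02, -0.05]
6 [0.0098, -0.0002, -0.0004] [0.01, -0.02, -0.05]
7 [0.0098, -0.0002, -0.0004] [0.01, -0.02, -0.05]
```

View pics/side6.png

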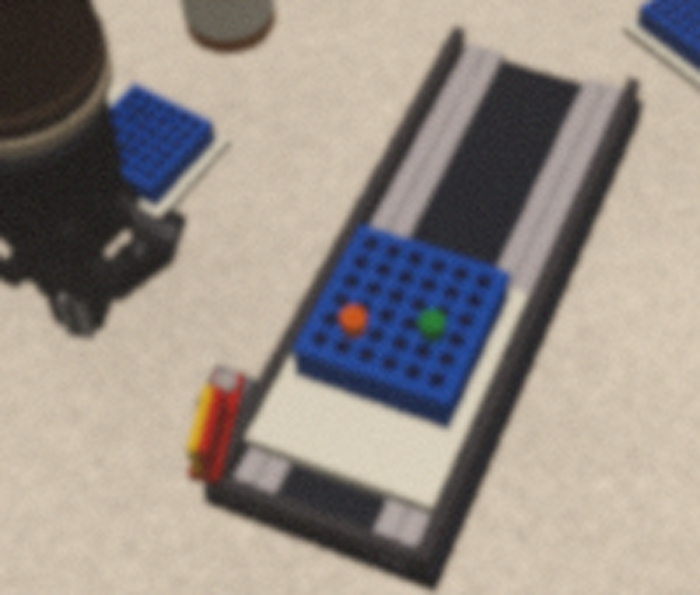

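View pics/top6.png

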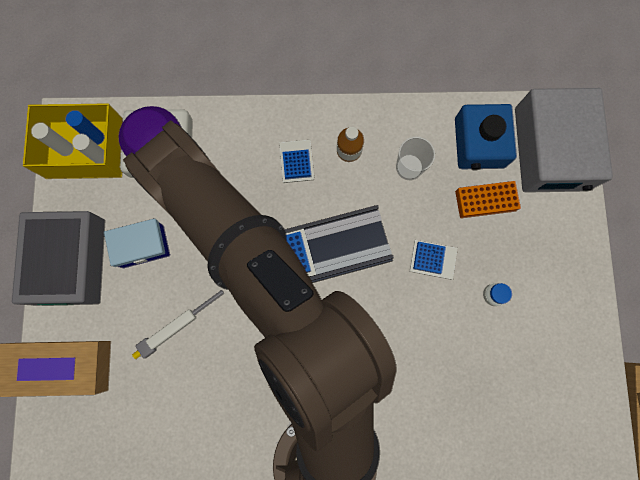

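The side view shows the carrier level in its seat and the latch still open at about (215,425). The hand is outside it on the left. Next I descend.

```bash
python3 -m creep '{"xyz":[[0.010,0,0],[0.016,0,0],[0.018,0,0],[0.018,0,0],[0.018,0,0],[0.014,0,0],[0.007,0,0],[0.002,0,0]],"angular":[[0,0,-0.1],[0,0,-0.1],[0,0,0],[0,0,0],[0,0,0],[0,0,0],[0,0,0],[0,0,0]],"hand":[1,1,1,1,1,1,1,1]}'
python3 - <<'E'
from h import *
b=read_camera("side")[:,:,::-1].copy()
cv2.imwrite("pics/side7.png",cv2.resize(b[190:350,200:360],None,fx=3.7,fy=3.7,interpolation=cv2.INTER_CUBIC))
s,R,p,y=st(); h=W(.082,.14,0)[:2]; q=p[:2]-h; 
for t in(.2,.23,.26):
    a=th+t; print("own",t,(q@[np.cos(a),np.sin(a)]).round(4),(q@[-np.sin(a),np.cos(a)]).round(4))
E
```

```text
clock: 11.22
eef_pos: [0.5774, 0.2336, 0.088]
orientation: [0.371, 0.604, -0.37, 0.601]
contact_force: [-0.1, 0.5, 0.4]
finger_gap: 0.001
t11.27 track xy 0.1171 0.1851 z 0.0880 yaw(y) 26.81 tilt 0.242 Ftrack -0.3 -0.6 -0.5 gap -0.002 j [-0.16  0.66 -0.46  1.72  0.36  0.86 -0.31]
own 0.2 0.0433 0.0373
own 0.23 0.0444 0.0359
own 0.26 0.0455 0.0346
```

View pics/side7.png

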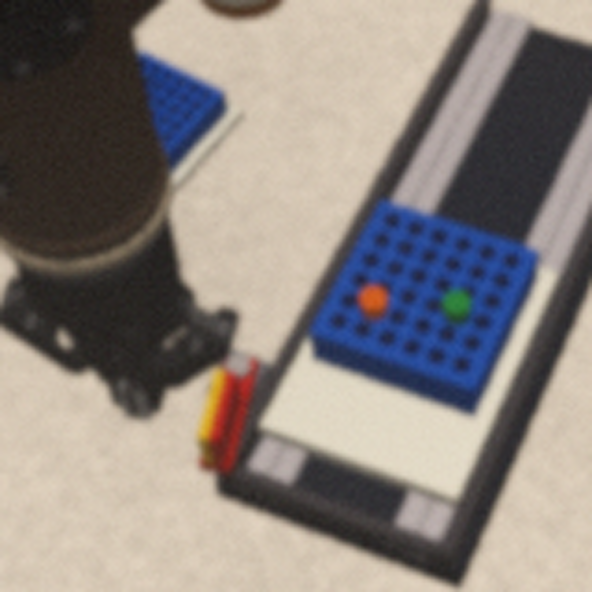

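Run:
```python
from h import *
s,R,p,y=st(0); n=R[:,2]
for u,v in((140,412),(165,390),(185,378),(215,358),(235,335),(235,315),(10,320),(70,368),(100,385)):
    o,d=ray("side",(200+u/3.7,190+v/3.7)); t=((p-o)@n)/(d@n); q=o+t*d; print((u,v),"along y",((q-p)@R[:,1]).round(4),"z",q[2].round(4))
```

```text
(140, 412) along y 0.0023 z 0.0523
(165, 390) along y -0.0163 z 0.0815
(185, 378) along y -0.0297 z 0.0978
(215, 358) along y -0.0493 z 0.1233
(235, 335) along y -0.0628 z 0.1491
(235, 315) along y -0.065 z 0.1682
(10, 320) along y 0.0596 z 0.1315
(70, 368) along y 0.0353 z 0.0901
(100, 385) along y 0.021 z 0.0762
```

The knuckles flare out just above the fin's height along the tool's y axis. I turn the tool 90° so the flat side of the fingertips meets the fin instead.

```bash
python3 -m creep '{"xyz":[[0,0,-0.007],[0,0,0],[0,0,0],[0,0,0],[0,0,0],[0,0,0],[0,0,0],[0,0,0]],"angular":[[4,0,0],[7,0,0],[7,0,0],[7,0,0],[7,0,0],[7,0,0],[7,0,0],[7,0,0]],"hand":[1,1,1,1,1,1,1,1]}'; python3 -m creep '{"xyz":[[0,0,0],[0,0,0],[0,0,0],[0,0,0],[0,0,0],[0,0,0],[0,0,0],[0,0,0]],"angular":[[7,0,0],[7,0,0],[7,0,0],[7,0,0],[6,0,0],[3,0,0],[0,0,0],[0,0,0]],"hand":[1,1,1,1,1,1,1,1]}';python3 - <<'E'
from h import *
s,R,p,y=st(); h=W(.082,.14,0)[:2]; q=p[:2]-h; 
for t in(.2,.23,.26):
    a=th+t; print("own",t,(q@[np.cos(a),np.sin(a)]).round(4),(q@[-np.sin(a),np.cos(a)]).round(4))
a=th+.23
plan2(np.r_[h+.030*np.array([np.cos(a),np.sin(a)])+.043*np.array([-np.sin(a),np.cos(a)]),.088],np.degrees(a)-90,4)
E
```

```text
clock: 11.93
eef_pos: [0.5768, 0.2378, 0.0941]
orientation: [0.607, 0.368, -0.603, 0.365]
contact_force: [-0.9, 0.3, 0.4]
finger_gap: -0.002
clock: 12.6
eef_pos: [0.5798, 0.2391, 0.1028]
orientation: [0.696, 0.152, -0.687, 0.142]
contact_force: [-0.3, 0.2, -0.5]
finger_gap: -0.001
t12.60 track xy 0.1208 0.1901 z 0.1028 yaw(y) -65.99 tilt 1.089 Ftrack -0.2 0.3 -0.5 gap -0.001 j [-0.44  0.59 -0.04  1.74  0.02  0.8  -1.64]
own 0.2 0.048 0.0414
own 0.23 0.0492 0.0399
own 0.26 0.0504 0.0384
t12.60 track xy 0.1208 0.1901 z 0.1028 yaw(y) -65.99 tilt 1.089 Ftrack -0.2 0.3 -0.5 gap -0.001 j [-0.44  0.59 -0.04  1.74  0.02  0.8  -1.64]
0 [0.0036, -0.0005, 0.0049] [-0.83, -0.24, 0.14]
1 [0.0036, -0.0005, 0.0049] [-0.83, -0.24, 0.14]
2 [0.0037, -0.0006, 0.0048] [-0.83, -0.24, 0.14]
3 [0.0037, -0.0007, 0.0048] [-0.83, -0.24, 0.14]
```

```bash
python3 -m creep '{"xyz":[[0.004,0,0.003],[0.004,0,0.004],[0.004,-0.001,0.004],[0.003,-0.001,0.004],[0.001,-0.001,0.003],[0,0,0.001],[0,0,0],[0,0,0]],"angular":[[-0.8,-0.24,0.14],[-0.8,-0.24,0.14],[-0.8,-0.24,0.14],[-0.8,-0.24,0.14],[0,0,0],[0,0,0],[0,0,0],[0,0,0]],"hand":[1,1,1,1,1,1,1,1]}';python3 - <<'E'
from h import *
s,R,p,y=st(); h=W(.082,.14,0)[:2]; q=p[:2]-h; 
for t in(.2,.23,.26):
    a=th+t; print("own",t,(q@[np.cos(a),np.sin(a)]).round(4),(q@[-np.sin(a),np.cos(a)]).round(4))
b=read_camera("side")[:,:,::-1].copy()
cv2.imwrite("pics/side8.png",cv2.resize(b[190:350,200:360],None,fx=3.7,fy=3.7,interpolation=cv2.INTER_CUBIC))
E
```

```text
clock: 13.27
eef_pos: [0.5589, 0.2325, 0.0852]
orientation: [-0.685, -0.171, 0.687, -0.171]
contact_force: [-0.1, -1.0, -0.4]
finger_gap: -0.004
t13.27 track xy 0.0989 0.1889 z 0.0852 yaw(y) -62.02 tilt 0.154 Ftrack -0.4 -1.0 -0.4 gap -0.004 j [-0.45  0.59 -0.05  1.79  0.04  0.77 -1.6 ]
own 0.2 0.0263 0.0445
own 0.23 0.0276 0.0437
own 0.26 0.0289 0.0429
```

View pics/side8.png

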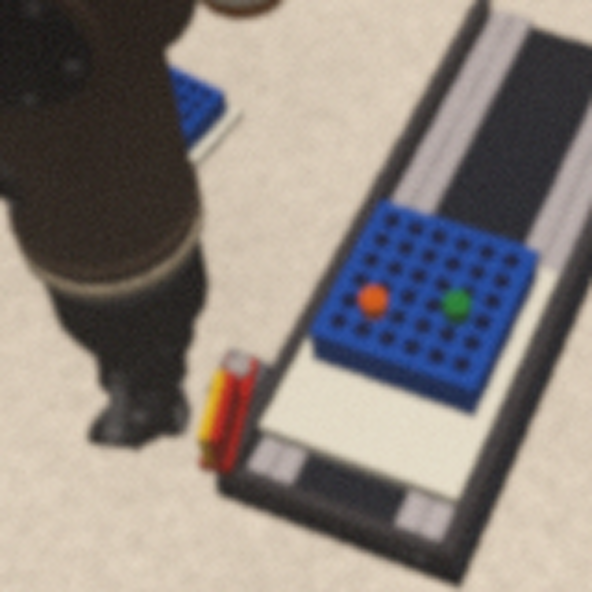

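The fingertips stand at zoom px (140,430) beside the yellow face at (210,420), about 11 mm off and above the latch arm. I now approach and begin the swing.

```bash
python3 -m creep '{"xyz":[[0,0,0.002],[0,0,0.002],[0,0,0.002],[0,0,0.002],[0,0,0.002],[0,-0.001,0.003],[0,-0.001,0.003],[0,-0.001,0.003]],"angular":[[0,0,0],[0,0,0],[0,0,0],[0,0,0],[0,0,0],[-4,0,0],[-4,0,0],[-4,0,0]],"hand":[1,1,1,1,1,1,1,1]}';cat >> h.py <<'E'
def own():
    s,R,p,y=st(); h=W(.082,.14,0)[:2]; q=p[:2]-h; f=np.array(s["contact_force"])
    a=np.radians(y+90); ex=np.array([np.cos(a),np.sin(a)]);ey=np.array([-np.sin(a),np.cos(a)])
    print("tool latch angle",round(a-th,3),"own xy",(q@ex).round(4),(q@ey).round(4),"hinge r",np.linalg.norm(q).round(4),"F own",(f[:2]@ex).round(1),(f[:2]@ey).round(1))
E
python3 - <<'E'
from h import *
own()
E
```

```text
clock: 13.98
eef_pos: [0.5411, 0.2257, 0.0861]
orientation: [0.664, 0.243, -0.664, 0.244]
contact_force: [0.3, 0.5, -0.2]
finger_gap: -0.001
t13.98 track xy 0.0800 0.1866 z 0.0861 yaw(y) -49.74 tilt 0.053 Ftrack 0.4 0.5 -0.2 gap -0.001 j [-0.41  0.57 -0.11  1.84  0.09  0.74 -1.44]
tool latch angle 0.456 own xy 0.0187 0.0427 hinge r 0.0466 F own 0.6 0.2
```

```bash
python3 -m creep '{"xyz":[[0,-0.0013,0.004],[0,-0.0013,0.004],[0,-0.0013,0.004],[0,-0.0013,0.004],[0,-0.0013,0.004],[0,-0.0013,0.004],[0,-0.0013,0.004],[0,-0.0013,0.004]],"angular":[[-5,0,0],[-5,0,0],[-5,0,0],[-5,0,0],[-5,0,0],[-5,0,0],[-5,0,0],[-5,0,0]],"hand":[1,1,1,1,1,1,1,1]}'
python3 - <<'E'
from h import *
own()
b=read_camera("side")[:,:,::-1].copy()
cv2.imwrite("pics/side9.png",cv2.resize(b[190:350,200:360],None,fx=3.7,fy=3.7,interpolation=cv2.INTER_CUBIC))
E
```

```text
clock: 14.65
eef_pos: [0.5149, 0.2054, 0.0871]
orientation: [0.534, 0.465, -0.53, 0.466]
contact_force: [0.5, -0.2, -1.0]
finger_gap: -0.001
t14.65 track xy 0.0497 0.1733 z 0.0871 yaw(y) -7.64 tilt 0.333 Ftrack 0.4 -0.4 -1.0 gap -0.001 j [-0.25  0.54 -0.32  1.91  0.25  0.72 -0.84]
tool latch angle 1.191 own xy 0.0189 0.0424 hinge r 0.0464 F own -0.2 -0.5
```

View pics/side9.png

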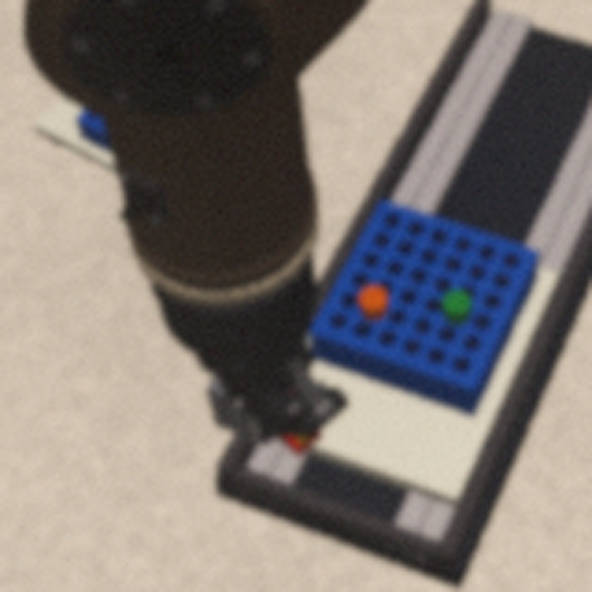

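The latch swings with the fingertips. Its tip is seen at (298,440), over the front strip and clear of the board. I continue to the end stop.

```bash
python3 -m creep '{"xyz":[[0,-0.0013,0.004],[0,-0.0013,0.004],[0,-0.0013,0.004],[0,-0.001,0.003],[0,0,0.002],[0,0,0.002],[0,0,0.001],[0,0,0.001]],"angular":[[-5,0,0],[-5,0,0],[-5,0,0],[-3,0,0],[0,0,0],[0,0,0],[0,0,0],[0,0,0]],"hand":[1,1,1,1,1,1,1,1]}'
python3 - <<'E'
from h import *
own()
E
```

```text
clock: 15.37
eef_pos: [0.5096, 0.1859, 0.0875]
orientation: [0.455, 0.544, -0.449, 0.544]
contact_force: [-1.2, 3.3, -2.2]
finger_gap: 0.003
t15.37 track xy 0.0398 0.1557 z 0.0875 yaw(y) 10.58 tilt 0.482 Ftrack -0.3 3.5 -2.2 gap 0.003 j [-0.15  0.54 -0.41  1.93  0.31  0.72 -0.55]
tool latch angle 1.508 own xy 0.013 0.0431 hinge r 0.045 F own 3.5 0.6
```

```bash
python3 -m creep '{"xyz":[[0,0,0.002],[0,0,0.002],[0,0,0.002],[0,0,0.003],[0,0,0.003],[0,0,0.003],[0,0,0.003],[0,0,0.003]],"angular":[[-1,0,0],[-1,0,0],[-1,0,0],[0,0,0],[0,0,0],[0,0,0],[0,0,0],[0,0,0]],"hand":[1,1,1,1,1,1,1,1]}'
python3 - <<'E'
from h import *
own()
E
```

```text
clock: 16.03
eef_pos: [0.5092, 0.1851, 0.0877]
orientation: [0.444, 0.563, -0.426, 0.551]
contact_force: [-3.2, 10.1, -1.9]
finger_gap: -0.002
t16.03 track xy 0.0391 0.1550 z 0.0877 yaw(y) 14.02 tilt 1.722 Ftrack -0.6 10.6 -1.9 gap -0.002 j [-0.11  0.54 -0.44  1.94  0.3   0.71 -0.48]
tool latch angle 1.568 own xy 0.0149 0.0429 hinge r 0.0454 F own 10.6 0.7
```

The force rose to 10.6 N with no movement, so the latch is at its end stop. I retreat along +y, then rise.

```bash
python3 -m creep '{"xyz":[[0,0,-0.005],[0,0,-0.008],[0,0,-0.010],[-0.002,0,-0.010],[-0.015,0,-0.005],[-0.025,0,0],[-0.030,0,0],[-0.030,0,0]],"angular":[[0,0,0],[0,0,0],[0,0,0],[0,0,0],[0,0,0],[0,0,0],[0,0,0],[0,0,0]],"hand":[1,1,1,1,1,1,1,1]}'
python3 -m creep '{"xyz":[[-0.030,0,0],[-0.020,-0.030,0],[0,-0.035,0],[0,-0.035,0],[0,-0.035,0],[0,-0.035,0],[0,-0.030,0],[0,-0.010,0]],"angular":[[0,0,0],[0,0,0],[0,0,0],[0,0,0],[0,0,0],[0,0,0],[0,0,0],[0,0,0]],"hand":[1,1,1,1,1,1,1,1]}'
python3 - <<'E'
from h import *
st()
a=read_camera("top")[:,:,::-1].copy();b=read_camera("side")[:,:,::-1].copy()
cv2.imwrite("pics/top10.png",a);cv2.imwrite("pics/side10.png",b);cv2.imwrite("pics/side10z.png",cv2.resize(b[180:350,240:400],None,fx=3.5,fy=3.5,interpolation=cv2.INTER_CUBIC))
E
```

```text
clock: 16.7
eef_pos: [0.4949, 0.2233, 0.1887]
orientation: [0.44, 0.564, -0.431, 0.549]
contact_force: [1.6, -0.1, -0.5]
finger_gap: -0.003
clock: 17.37
eef_pos: [0.2869, 0.1778, 0.2479]
orientation: [0.445, 0.561, -0.426, 0.552]
contact_force: [0.1, 0.6, -0.6]
finger_gap: 0.002
t17.37 track xy -0.1781 0.2023 z 0.2479 yaw(y) 13.87 tilt 1.716 Ftrack 0.3 0.6 -0.6 gap 0.002 j [-0.07 -0.01 -0.6   2.18 -0.03  0.95 -0.41]
```

View pics/side10z.png

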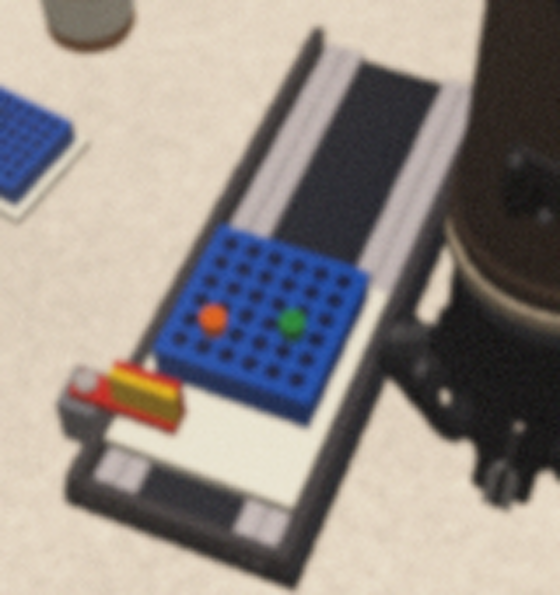

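View pics/top10.png

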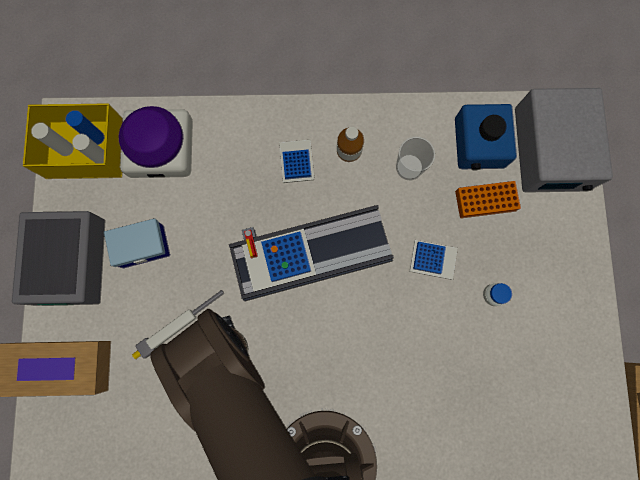

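The latch lies across the front strip at side zoom px (125,395), with its yellow face forward. The carrier is level and the hand is clear. A final numeric check follows.

Run:
```python
from h import *
a=cv2.imread("pics/top10.png");b=cv2.imread("pics/side10.png")
B={}
for n,im,roi in(("top",a,(200,215,400,310)),("side",b,(245,185,350,345))):
    B[n]=(blobs(im,(9,150,150),(17,255,255),roi)[0],blobs(im,(50,100,60),(80,255,255),roi)[0],blobs(im,(0,150,80),(6,255,255),roi)[0],blobs(im,(19,120,80),(35,255,255),roi)[0]);print(n,*B[n],sep="\n ")
g=tri(B["top"][1][0][0],B["side"][1][0][0])
q=g[0][:2]-O;print("green",g[0].round(4),q@X,q@Y)
# red latch direction in top view: pca on ray-cast pixels at z .07
_,k=blobs(a,(0,150,80),(6,255,255),(225,220,270,270));_,k2=blobs(a,(19,120,80),(35,255,255),(225,220,270,270))
pts=[onz("top",(x,y),.07)[:2] for y,x in zip(*np.where((k|k2)>0))];l=cv2.fitLine(np.float32(pts),cv2.DIST_L2,0,1e-4,1e-4).ravel()
d=l[:2]; print("latch long axis in track deg",np.degrees(np.arctan2(d@Y,d@X)), (l[2:]-O)@X,(l[2:]-O)@Y)
# unmoved check
a0=cv2.imread("pics/top0.png");df=cv2.absdiff(a,a0).max(2)
for nm,(x0,y0,x1,y1) in dict(bottle=(330,118,370,168),beaker=(392,130,440,185),tip=(100,210,175,275),spare=(450,175,525,222),jar=(480,278,516,310),decoy1=(275,138,320,188),decoy2=(405,235,462,282),pip_tail=(128,325,152,362)).items(): print(nm,df[y0:y1,x0:x1].max(),(df[y0:y1,x0:x1]>50).sum())
```

```text
top
 [([273.7, 248.6], 29)]
 [([284.5, 264.6], 31)]
 [([251.6, 243.3], 79)]
 [([248.9, 246.9], 42)]
side
 [([300.4, 271.0], 23), ([281.8, 287.8], 23)]
 [([323.1, 272.0], 44)]
 [([278.1, 284.8], 10), ([285.0, 287.4], 5), ([273.6, 295.4], 67)]
 [([281.0, 292.0], 144)]
green [0.4705 0.0878 0.0792] -0.022134635079489092 0.07004015292028304
latch long axis in track deg 0.20549651165483734 0.049547625769974284 0.137730651874505
bottle 18 0
beaker 11 0
tip 11 0
spare 15 0
jar 12 0
decoy1 13 0
decoy2 11 0
pip_tail 123 9
```

Run:
```python
import cv2,numpy as np
a=cv2.imread("pics/top10.png");a0=cv2.imread("pics/top0.png");df=cv2.absdiff(a,a0).max(2)
print(np.argwhere(df[325:362,128:152]>50)[:9]+[325,128]); print(df[285:320,170:226].max(),df[325:362,128:148].max())
from cell import hand_in,read_state
print(read_state()["clock"]); hand_in()
```

```text
[[354 151]
 [355 151]
 [356 150]
 [356 151]
 [357 150]
 [357 151]
 [358 151]
 [359 151]
 [360 151]]
148 10
17.4667
the job is handed in; nothing more can be done
```

The carrier is seated in its notches and the latch is fully shut over its front. I handed the job in at 17.5 s with the hand clear.

- **Carrier:** I pushed it about 137 mm along the rails by its rear edge, with closed fingertips. Both tube caps then stood about 6 mm lower, so the carrier had dropped in level. Pressing once more raised the force to 13 N with no further travel. The caps had not moved again in the last pictures.
- **Latch:** I pushed the yellow face round in an arc about the hinge. At the end stop the force rose to 10.6 N and the latch stopped moving. The last top picture shows it within about 0.2° of square across the track.
- **Bench:** The bottle, beaker, tip box, spare rack, jar and both look-alike carriers look the same in the top view as at the start.
- **Not fully seen:** In the last picture the arm covered part of the pipette. Its uncovered tail matched the first picture. The region around its thin front end did differ, and I handed in without looking into it. The arm lies next to it there, and the shaft looked to be in its starting place. The hand stayed about 0.2 m above it.

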